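# Switch on the sample-prep instruments in order

## Task

Start up the sample-prep bench: with the fingertips, lightly press the round power key on the dry bath (square metal block of wells) first, then the one on the vortex mixer (rubber cup), then the one on the mini centrifuge (clear dome), each until it is down and stays down. Leave the magnetic stirrer (flat round steel plate) switched off. Do not grasp, lift, shift or knock over any instrument or anything else on the bench.

Things in the scene. Friction and masses are not known exactly. Their poses are not given: they have to be found in the camera images.
- dry_bath: The dry bath (heat block): on it a square aluminium block, 88 x 88 mm, with a 4 x 4 grid of round wells, its top 85 mm above the table. White housing 100 mm (x) by 150 mm (y) by 45 mm high, standing loose on rubber feet, 0.6 to 1.3 kg. Origin: centre of its underside; z up. Working part at y = +22 mm, power key at y = -50 mm (robot's right). Yaw within 0.3 rad.
- dry_bath_key_top (a point): Centre of the top face of the dry bath's power key: a plain grey round upright key, 26 mm in diameter, standing 18 mm above the flat housing top when off (top face 63 mm above the table); the point moves down with the key. Clear housing at least 20 mm around its centre on every side.
- dry_bath_key (a joint): How far the dry bath's key is pressed: 0 (off; may start up to 0.001) to 0.008 m (fully down). It gives way at about 2.5 N plus a little with speed (8 N per m/s), has no spring and stays where it is left; it is on beyond 0.0045 m. Pushed further when down, it sinks up to 6 mm more on a rubber cushion (4.5 N rising to 10.5 N, then rigid) and springs back by that much only: stop at 5 to 8 N.
- vortex_mixer: The vortex mixer: on it a dark rubber cup on a waisted neck, 60 mm across the cup, its top 97 mm above the table. White housing 100 mm (x) by 150 mm (y) by 45 mm high, standing loose on rubber feet, 0.6 to 1.3 kg. Origin: centre of its underside; z up. Working part at y = +22 mm, power key at y = -50 mm (robot's right). Yaw within 0.3 rad.
- vortex_mixer_key_top (a point): Centre of the top face of the vortex mixer's power key: a plain grey round upright key, 26 mm in diameter, standing 18 mm above the flat housing top when off (top face 63 mm above the table); the point moves down with the key. Clear housing at least 20 mm around its centre on every side.
- vortex_mixer_key (a joint): How far the vortex mixer's key is pressed: 0 (off; may start up to 0.001) to 0.008 m (fully down). It gives way at about 2.5 N plus a little with speed (8 N per m/s), has no spring and stays where it is left; it is on beyond 0.0045 m. Pushed further when down, it sinks up to 6 mm more on a rubber cushion (4.5 N rising to 10.5 N, then rigid) and springs back by that much only: stop at 5 to 8 N.
- mini_centrifuge: The mini centrifuge: on it a clear dome, 92 mm in diameter, over a dark rotor, its top 97 mm above the table. White housing 100 mm (x) by 150 mm (y) by 45 mm high, standing loose on rubber feet, 0.6 to 1.3 kg. Origin: centre of its underside; z up. Working part at y = +22 mm, power key at y = -50 mm (robot's right). Yaw within 0.3 rad.
- mini_centrifuge_key_top (a point): Centre of the top face of the mini centrifuge's power key: a plain grey round upright key, 26 mm in diameter, standing 18 mm above the flat housing top when off (top face 63 mm above the table); the point moves down with the key. Clear housing at least 20 mm around its centre on every side.
- mini_centrifuge_key (a joint): How far the mini centrifuge's key is pressed: 0 (off; may start up to 0.001) to 0.008 m (fully down). It gives way at about 2.5 N plus a little with speed (8 N per m/s), has no spring and stays where it is left; it is on beyond 0.0045 m. Pushed further when down, it sinks up to 6 mm more on a rubber cushion (4.5 N rising to 10.5 N, then rigid) and springs back by that much only: stop at 5 to 8 N.
- stirrer: The magnetic stirrer (to be left off): on it only a flat round steel plate, 92 mm in diameter, its top 53 mm above the table. White housing 100 mm (x) by 150 mm (y) by 45 mm high, standing loose on rubber feet, 0.6 to 1.3 kg. Origin: centre of its underside; z up. Working part at y = +22 mm, power key at y = -50 mm (robot's right). Yaw within 0.3 rad.
- stirrer_key_top (a point): Centre of the top face of the stirrer's power key: a plain grey round upright key, 26 mm in diameter, standing 18 mm above the flat housing top when off (top face 63 mm above the table); the point moves down with the key. Clear housing at least 20 mm around its centre on every side.
- stirrer_key (a joint): How far the stirrer's key is pressed: 0 (off; may start up to 0.001) to 0.008 m (fully down). It gives way at about 2.5 N plus a little with speed (8 N per m/s), has no spring and stays where it is left; it is on beyond 0.0045 m. Pushed further when down, it sinks up to 6 mm more on a rubber cushion (4.5 N rising to 10.5 N, then rigid) and springs back by that much only: stop at 5 to 8 N.
- sample_jar: Bystander, loose: low clear jar with white cap, 44 mm diameter, 65 mm tall, upright. Origin: centre of its underside. Leave it alone.
- petri_dish: Bystander, loose: clear petri-dish stack, 90 mm diameter, 30 mm tall. Origin: centre of its underside. Leave it alone.
- tube_rack: Bystander, loose: white tube rack, 60 x 130 mm, 67 mm tall to the blue tube caps. Origin: centre of its underside. Leave it alone.
- tip_box: Bystander, loose: blue pipette-tip box with clear lid, 85 x 120 mm, 70 mm tall. Origin: centre of its underside. Leave it alone.
- beaker: Bystander, loose: glass beaker, 72 mm diameter, 85 mm tall. Origin: centre of its underside. Leave it alone.
- media_bottle: Bystander, loose: clear bottle with orange cap, 70 mm diameter, 140 mm tall. Origin: centre of its underside. Leave it alone.
- amber_bottle: Bystander, loose: brown bottle with white cap, 66 mm diameter, 130 mm tall. Origin: centre of its underside. Leave it alone.
Mind the look-alikes: they are no part of the job. What is shaped like the dry_bath but green or purple is not meant.

How it is judged:
By the outcome, as a careful person would: the job done as asked, in the order asked, and still so for the second after the job is handed in, with the robot touching nothing.
It also fails if it takes over 48 s, if anything falls off the work surface, if the arm or the gripper's body presses on something with over 40 N, if the wrist force passes 120 N, or if a joint passes its speed limit or range.

## Robot

A 6-joint arm with a two-finger parallel gripper is mounted at the origin on the work surface. World frame = base frame: x ahead of the robot, y to its left, z up, the work surface at z = 0. Lengths are in mm, angles in rad, forces in N, time in s.
With the tool pointing down it reaches from about 275 to 1000 mm from the base axis. Payload 8.4 kg.
Tool frame: the origin (TCP) lies midway between the tips of the shut fingers; the grasp point (between the pads) lies 19 mm behind it; z points along the fingers, y is the line along which they close (so a half turn about z gives the same grasp; the last joint's range is limited). The gripper opens to 85 mm and grips with 20 to 120 N. Pads are 22 mm wide; open, the fingers measure 114 mm over their backs; the gripper's body (76 mm by 85 mm) begins 54 mm behind the grasp point. The pads swing forward as they close: fully open they stand 13 mm farther back than shut.
Start: joints at [1.26, 0.353, 1.633, -0, 1.155, -0.002], TCP at [189.946, 595.44, 231.281] pointing down, gripper open.
Joint ranges: [-2.63, 2.63], [-0.92, 2.1], [0.06, 2.66], [-1.3, 4.44], [0, 2.69], [-3.02, 3.02]. Speed limits (rad/s): [2.22, 2.22, 2.79, 3.14, 3.14, 3.14].

## Interface

Orientations are given as [roll, pitch, yaw] about the fixed x, y, z axes, in that order (R = Rz(yaw) Ry(pitch) Rx(roll)).
In Python, from rig import r, cams gives the robot as it stands. The module is installed in compiled form; this text tells all that it offers.
- The arm moves only by the tool send_rows, never from a script. Its argument "targets" is one flat list of numbers, 7 for each row, row after row: the shift along the tool's x, y, z in m, then the turn, a rotation vector about the tool's x, y, z in rad, then the opening, from -1 (shut) to 1 (fully open). In form: [tx, ty, tz, wx, wy, wz, fingers, tx, ty, tz, wx, wy, wz, fingers, ...]. A call has 1 to 12 rows; each row is the pose to reach, as a shift and turn from the pose commanded when the call began, along the tool's axes at that moment; what a row does not reach only later rows make up. A row lasts 1/12 s, in which the tool goes at most 41.7 mm and 7.16 degrees, less where a joint would pass 70% of its speed; a pose out of reach is approached as far as the arm can. A call with a gripper value outside its range is refused whole. The fingers move at their own pace and stop on an object; "grip_force" is the grip in N (left out, the last holds). Time passes only in rows, so rows that repeat a pose let the fingers close. It gives the time, the measured TCP pose, the force, the opening and the grip force at its end, in the units of the state.
- r.sense(): the state, without advancing time (a new reading comes with each control period).
- cams.grab_frame(name): name is "scene" or "top" or "wrist"; returns a dict with "color" (420x560x3 uint8, blue, green, red), "fx", "fy", "cx", "cy" (pixels), "xyz" and "attitude" of the camera in the world. Camera axes: x right, y down, z forward; pixel columns grow to the right and rows downward; lengths in mm; the calibration is good to about 2 mm. A picture is of the moment at which its call begins. There is no depth.
- r.sign_off(): hands the job in; it is judged then, once.
The state is a dict: "clock": time; "qpos": joint angles; "qvel": joint speeds; "joint_efforts": joint torques, N m; "eef_pos": TCP position; "tcp_rot": TCP orientation; "contact_force": force on the tool from outside, world axes, zero at the start; "wrist_torque": the same for the moment, N m; "opening": opening from 0.0 (shut) to 1.0 (fully open); "grasp_force": force on a finger pad.
Only numpy, scipy, OpenCV 4.12 (cv2) and the standard library are available. Lean on these libraries where they do the work, as an engineer would, in place of code of your own. Each camera call takes 0.05 s, during which the arm holds its last target. There are 200 camera calls.

## Working session

There is one attempt and no reset: what is moved stays moved. The work goes in short steps, Python scripts to look and compute and a tool call to move; the robot and the scene stay as the last step left them, time stands still between calls to the robot, and variables do not carry over. Pictures are saved under pics/ and viewed, at most 10 in all, crops included, and the job is handed in when it is done.

Besides the shell and the picture viewer there is one more tool, called after ">>>" by a JSON object that holds its "op" and its "data", one argument or row to a line. send_rows: Moves the arm, as the interface text tells. Its arguments: {"type":"object","properties":{"targets":{"type":"array"},"grip_force":{"type":"number"}},"required":["targets"]}

```bash
mkdir -p pics; python3 - <<'E'
from rig import r,cams
import cv2,pickle
s=r.sense();print({k:s[k] for k in('clock','eef_pos','tcp_rot','contact_force','opening')})
d={}
for n in('scene','top'):
    f=cams.grab_frame(n);d[n]=f;cv2.imwrite(f'pics/{n}1.png',f['color']);print(n,f['xyz'],f['attitude'],f['fx'],f['fy'],f['cx'],f['cy'])
pickle.dump(d,open('f.pkl','wb'))
E
```

```text
{'clock': 0.0, 'eef_pos': array([189.76410627, 594.99880264, 230.5670748 ]), 'tcp_rot': array([-3.14022123e+00, -2.05087221e-05,  2.83281756e+00]), 'contact_force': array([ 0.4209674 ,  0.10917097, -0.02872403]), 'opening': 0.9990108992034772}
scene [1229.13282249 -192.4101166  1219.73978779] [-2.59452989  0.01298111  1.261591  ] 502.9961852433614 502.9961852433614 283.61258044986454 210.62449814711687
top [ 319.3639324   -15.47545759 1224.97376123] [-2.94716829e+00 -1.31457453e-04 -1.56027563e+00] 386.5924190011078 386.5924190011078 275.5356631536544 212.88608851427506
```

View pics/top1.png

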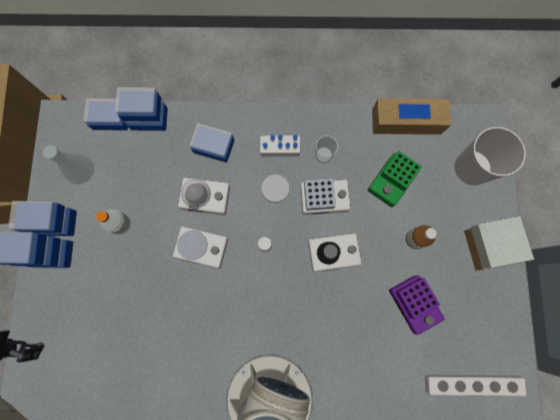

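View pics/scene1.png

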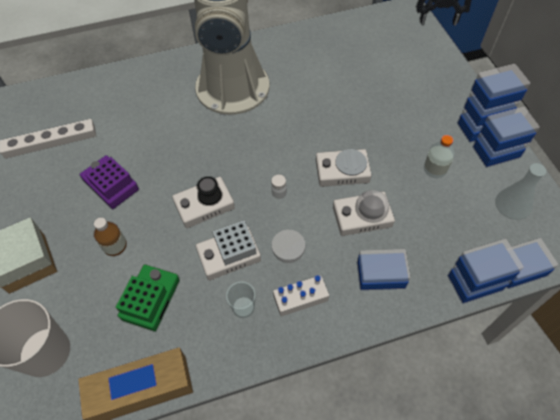

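Candidates for the dry bath (top picture): the metal block at (320,195) with key (342,197), a green look-alike at (395,178) and a purple one at (418,303). The metal one fits. The vortex (black cup) is at (335,252), key (352,250). The centrifuge is probably (204,195), key (219,196), and the stirrer probably (200,246), key (215,251). Next: a close crop and measurements.

```bash
cat > h.py <<'E'
import numpy as np,cv2
from scipy.spatial.transform import Rotation as R
def ray(f,u,v):
    return R.from_euler('xyz',f['attitude']).apply([(u-f['cx'])/f['fx'],(v-f['cy'])/f['fy'],1.])
def at(f,u,v,z):
    d=ray(f,u,v);return f['xyz']+d*(z-f['xyz'][2])/d[2]
def px(f,p):
    q=R.from_euler('xyz',f['attitude']).inv().apply(np.array(p)-f['xyz']);return np.array([f['fx']*q[0]/q[2]+f['cx'],f['fy']*q[1]/q[2]+f['cy']])
E
python3 - <<'E'
from h import *;import pickle
d=pickle.load(open('f.pkl','rb'))
t,s=d['top'],d['scene']
K={'dry':((342,197),(207,254)),'vor':((352,250),(185,203)),'cen':((219,196),(347,211)),'stir':((215,251),(324,166))}
for n,(a,b) in K.items(): print(n,at(t,*a,63).round(),at(s,*b,63).round())
print(px(t,[190,595,230]),px(t,[0,0,0]))
def crop(f,x0,x1,y0,y1,k):return cv2.resize(f['color'][y0:y1,x0:x1],None,fx=k,fy=k,interpolation=cv2.INTER_CUBIC)
A=crop(t,170,370,170,270,4);B=crop(s,165,405,140,280,800/240)
cv2.imwrite('pics/ct.png',A);cv2.imwrite('pics/cs.png',B)
E
```

```text
dry [ 600. -218.   63.] [ 616. -219.   63.]
vor [ 437. -244.   63.] [ 446. -240.   63.]
cen [599. 162.  63.] [608. 169.  63.]
stir [430. 167.  63.] [448. 162.  63.]
[ 27.1427011  339.86978726] [269.09525119 399.30771476]
```

View pics/ct.png

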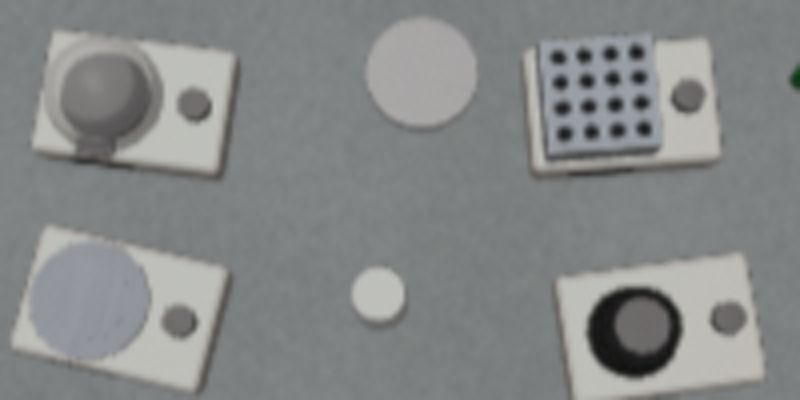

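View pics/cs.png

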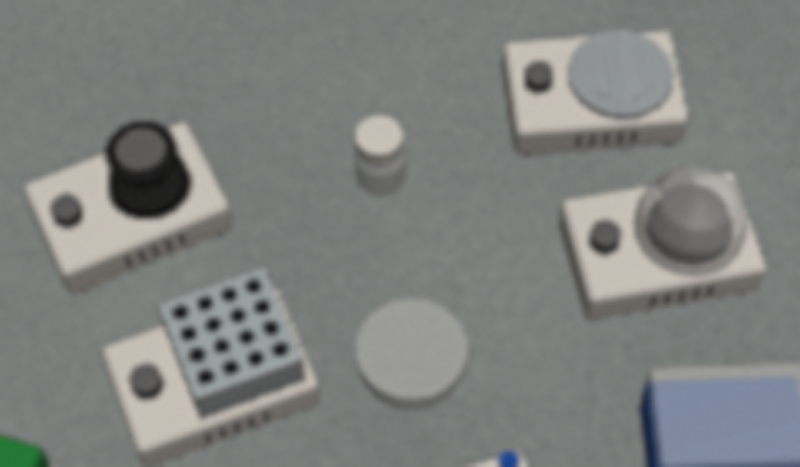

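The crops confirm it: the dry bath's metal block key is at top (342,193), the vortex's dark cup key at (352,249), the domed centrifuge's key at (218,195), and the flat-plate stirrer's key at (215,250), which stays off.

```bash
python3 - <<'E'
from h import *;import pickle
d=pickle.load(open('f.pkl','rb'))
t,s=d['top'],d['scene']
K={'dry':((688,94),(146,378)),'vor':((729,316),(67,208)),'cen':((194,103),(605,234)),'stir':((180,320),(538,73))}
for n,(a,b) in K.items():
    A=((a[0]+.5)/4-.5+170,(a[1]+.5)/4-.5+170);k=800/240;B=((b[0]+.5)/k-.5+165,(b[1]+.5)/k-.5+140)
    # triangulate
    M=[];v=[]
    for f,p in((t,A),(s,B)):
        w=ray(f,*p);w/=np.linalg.norm(w);P=np.eye(3)-np.outer(w,w);M.append(P);v.append(P@f['xyz'])
    x=np.linalg.lstsq(np.vstack(M),np.hstack(v),rcond=None)[0]
    print(n,at(t,*A,63).round(1),at(s,*B,63).round(1),x.round(1))
print(R.from_euler('xyz',[-3.1402,0,2.8328]).inv().apply([607-190,-218-595,-80.]))
E
```

```text
dry [ 612.6 -217.1   63. ] [ 614.7 -214.4   63. ] [ 613.3 -215.9   61.2]
vor [ 441. -244.   63.] [ 443.1 -240.4   63. ] [ 441.5 -242.4   61.5]
cen [601.4 164.8  63. ] [603.5 168.3  63. ] [602.4 167.   61.1]
stir [433.6 168.7  63. ] [434.7 173.   63. ] [434.1 171.   62.4]
[-644.35410136 -647.70413103   80.90210565]
```

Heights from both cameras (61–62 mm) match the 63 mm expected, so I'm moving above the dry bath key, shutting the fingers and turning so that they close along x.

>>> {"op": "send_rows", "data": {
  "targets": [-0.03,-0.03,0,0,0,0.05,-1,-0.06,-0.06,0,0,0,0.1,-1,-0.09,-0.09,0,0,0,0.15,-1,-0.12,-0.12,0,0,0,0.2,-1,-0.15,-0.15,0,0,0,0.26,-1,-0.18,-0.18,0,0,0,0.32,-1,-0.21,-0.21,0,0,0,0.38,-1,-0.24,-0.24,0,0,0,0.44,-1,-0.265,-0.265,0,0,0,0.5,-1,-0.29,-0.29,0,0,0,0.56,-1,-0.31,-0.31,0,0,0,0.61,-1,-0.325,-0.322,0,0,0,0.63,-1]
}}

```text
clock: 1.1
eef_pos: [402.1, 187.3, 231.2]
tcp_rot: [-3.141, 0.0, 2.198]
contact_force: [0.1, -0.2, -1.1]
opening: -0.003
grasp_force: 0.0
```

```bash
python3 - <<'E'
from h import *;from rig import r
s=r.sense();print(s['clock'],s['eef_pos'],s['tcp_rot'],s['contact_force'],s['opening'])
print(R.from_euler('xyz',s['tcp_rot']).inv().apply(np.array([613.5,-216,130])-s['eef_pos']), s['tcp_rot'][2]-np.pi/2)
E
```

```text
1.1 [402.08239766 187.27372726 231.15193004] [-3.14094143e+00  3.84219213e-04  2.19834934e+00] [ 0.13212079 -0.21125052 -1.13614487] -0.0027740794610178
[-450.53494051  -65.58701274  101.36777481] 0.6275530092259993
```

>>> {"op": "send_rows", "data": {
  "targets": [-0.038,-0.006,0,0,0,0.05,-1,-0.076,-0.011,0,0,0,0.1,-1,-0.114,-0.017,0,0,0,0.16,-1,-0.152,-0.022,0,0,0,0.22,-1,-0.19,-0.028,0,0,0,0.28,-1,-0.228,-0.033,0,0,0,0.34,-1,-0.266,-0.039,0,0,0,0.4,-1,-0.304,-0.045,0,0,0,0.46,-1,-0.342,-0.05,0,0,0,0.52,-1,-0.38,-0.056,0,0,0,0.57,-1,-0.418,-0.061,0,0,0,0.6,-1,-0.45,-0.066,0,0,0,0.628,-1]
}}

```text
clock: 2.1
eef_pos: [615.0, -214.6, 230.8]
tcp_rot: [-3.141, 0.0, 1.572]
contact_force: [1.1, 1.3, 0.1]
opening: -0.006
grasp_force: 0.0
```

>>> {"op": "send_rows", "data": {
  "targets": [0,0,0.03,0,0,0,-1,0,0,0.06,0,0,0,-1,0,0,0.08,0,0,0,-1,0,0,0.08,0,0,0,-1]
}}

```text
clock: 2.43
eef_pos: [611.1, -211.4, 146.1]
tcp_rot: [-3.134, -0.003, 1.574]
contact_force: [-0.9, -0.1, -0.9]
opening: -0.002
grasp_force: 0.0
```

```bash
cat > look.py <<'E'
import sys,cv2,pickle;from h import *;from rig import r,cams
s=r.sense();f=cams.grab_frame('wrist');pickle.dump(f,open('w.pkl','wb'))
x,y=map(float,sys.argv[2:4])
im=f['color'].copy();cv2.imwrite('pics/'+sys.argv[1]+'.png',im)
print(s['eef_pos'],s['tcp_rot'],s['contact_force'],f['xyz'],'predicted px',px(f,[x,y,63]),'tip px',px(f,s['eef_pos']))
E
python3 look.py w1 613.5 -216
```

```text
[ 611.13712562 -211.41501714  146.12631042] [-3.13375043e+00 -2.77832338e-03  1.57425645e+00] [-0.90907866 -0.10504812 -0.89150969] [ 611.45792352 -134.41932204  289.90056768] predicted px [287.88925556 220.93233464] tip px [284.39901873 266.89522092]
```

View pics/w1.png

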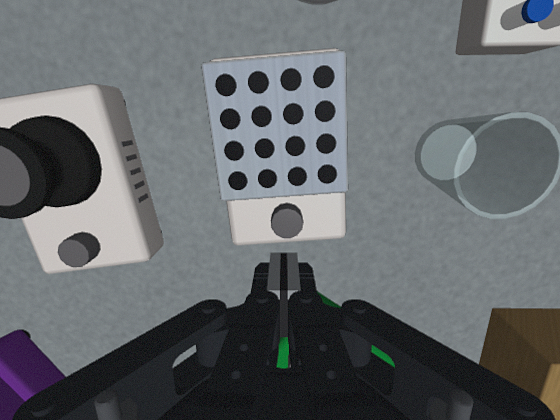

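The wrist picture shows the dry bath key at (287,219), against a predicted (288,221), so the estimate holds. Descending to about 75 mm and settling.

>>> {"op": "send_rows", "data": {
  "targets": [0,0,0.02,0,0,0,-1,0,0,0.04,0,0,0,-1,0,0,0.06,0,0,0,-1,0,0,0.07,0,0,0,-1,0,0,0.075,0,0,0,-1,0,0,0.075,0,0,0,-1,0,0,0.075,0,0,0,-1,0,0,0.075,0,0,0,-1]
}}

```text
clock: 3.15
eef_pos: [615.3, -212.5, 77.8]
tcp_rot: [3.14, 0.001, 1.575]
contact_force: [0.4, -0.2, 0.8]
opening: 0.004
grasp_force: 0.0
```

>>> {"op": "send_rows", "data": {
  "targets": [-0.003,-0.002,0.004,0,0,0,-1,-0.0035,-0.002,0.008,0,0,0,-1,-0.0035,-0.002,0.011,0,0,0,-1,-0.0035,-0.002,0.011,0,0,0,-1,-0.0035,-0.002,0.011,0,0,0,-1,-0.0035,-0.002,0.011,0,0,0,-1]
}}

```text
clock: 3.65
eef_pos: [612.3, -215.7, 65.2]
tcp_rot: [-3.141, -0.0, 1.575]
contact_force: [-0.0, -1.4, 0.4]
opening: -0.002
grasp_force: 0.0
```

>>> {"op": "send_rows", "data": {
  "targets": [0,0,0.001,0,0,0,-1,0,0,0.002,0,0,0,-1,0,0,0.003,0,0,0,-1,0,0,0.004,0,0,0,-1,0,0,0.005,0,0,0,-1,0,0,0.006,0,0,0,-1,0,0,0.007,0,0,0,-1,0,0,0.008,0,0,0,-1]
}}

```text
clock: 4.32
eef_pos: [612.4, -215.7, 57.3]
tcp_rot: [3.141, 0.0, 1.575]
contact_force: [-0.5, -0.4, 2.6]
opening: -0.002
grasp_force: 1.2
```

>>> {"op": "send_rows", "data": {
  "targets": [0,0,0.001,0,0,0,-1,0,0,0.002,0,0,0,-1,0,0,0.003,0,0,0,-1,0,0,0.0035,0,0,0,-1,0,0,0.004,0,0,0,-1,0,0,0.004,0,0,0,-1]
}}

```text
clock: 4.82
eef_pos: [612.4, -215.7, 53.5]
tcp_rot: [3.141, 0.0, 1.575]
contact_force: [-0.8, 0.7, 5.9]
opening: -0.002
grasp_force: 2.9
```

5.9 N, so the key is fully down on its cushion. Rising straight up, then on to the vortex.

>>> {"op": "send_rows", "data": {
  "targets": [0,0,-0.01,0,0,0,-1,0,0,-0.035,0,0,0,-1,0,0,-0.07,0,0,0,-1,-0.003,-0.02,-0.08,0,0,0,-1,-0.008,-0.055,-0.08,0,0,0,-1,-0.014,-0.09,-0.08,0,0,0,-1,-0.019,-0.125,-0.08,0,0,0,-1,-0.023,-0.15,-0.08,0,0,0,-1,-0.026,-0.17,-0.08,0,0,0,-1,-0.026,-0.17,-0.08,0,0,0,-1,-0.026,-0.17,-0.08,0,0,0,-1,-0.026,-0.17,-0.08,0,0,0,-1]
}}

```text
clock: 5.82
eef_pos: [443.3, -242.7, 133.8]
tcp_rot: [3.14, 0.001, 1.574]
contact_force: [0.8, 0.4, 0.2]
opening: 0.001
grasp_force: 0.0
```

```bash
python3 look.py w2 442 -242
```

```text
[ 443.27602613 -242.67423732  133.84365797] [3.14032641e+00 5.81786807e-04 1.57448206e+00] [0.75258007 0.44837657 0.22817591] [ 442.29977872 -165.22981741  277.36421899] predicted px [282.17978382 219.47699221] tip px [284.33719859 266.82895362]
```

View pics/w2.png

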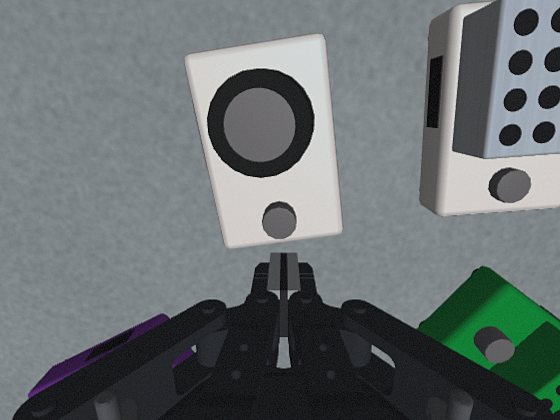

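The vortex key is at (279,219) against a predicted (282,219), about 1–2 mm toward −x. Descending.

>>> {"op": "send_rows", "data": {
  "targets": [0,-0.002,0.02,0,0,0,-1,0,-0.002,0.04,0,0,0,-1,0,-0.002,0.055,0,0,0,-1,0,-0.002,0.063,0,0,0,-1,0,-0.002,0.067,0,0,0,-1,0,-0.002,0.067,0,0,0,-1,0,-0.002,0.067,0,0,0,-1,0,-0.002,0.067,0,0,0,-1]
}}

```text
clock: 6.53
eef_pos: [441.1, -242.7, 67.0]
tcp_rot: [3.14, 0.001, 1.575]
contact_force: [-0.9, 1.1, -0.3]
opening: 0.002
grasp_force: 0.0
```

Now the slow press to about z 53.5.

>>> {"op": "send_rows", "data": {
  "targets": [0,0,0.001,0,0,0,-1,0,0,0.0025,0,0,0,-1,0,0,0.004,0,0,0,-1,0,0,0.005,0,0,0,-1,0,0,0.006,0,0,0,-1,0,0,0.007,0,0,0,-1,0,0,0.008,0,0,0,-1,0,0,0.009,0,0,0,-1,0,0,0.01,0,0,0,-1,0,0,0.011,0,0,0,-1,0,0,0.012,0,0,0,-1,0,0,0.012,0,0,0,-1]
}}

```text
clock: 7.53
eef_pos: [440.7, -242.5, 54.3]
tcp_rot: [3.141, 0.0, 1.575]
contact_force: [0.7, -0.9, 4.8]
opening: -0.0
grasp_force: 2.5
```

>>> {"op": "send_rows", "data": {
  "targets": [0,0,0.0005,0,0,0,-1,0,0,0.001,0,0,0,-1,0,0,0.0015,0,0,0,-1,0,0,0.0015,0,0,0,-1]
}}

```text
clock: 7.87
eef_pos: [440.7, -242.5, 53.0]
tcp_rot: [3.141, 0.0, 1.575]
contact_force: [1.8, -0.4, 6.3]
opening: -0.002
grasp_force: 3.1
```

6.3 N, so it's down. Rising, then on to the centrifuge at (602.5,166.5).

>>> {"op": "send_rows", "data": {
  "targets": [0,0,-0.01,0,0,0,-1,0,0,-0.035,0,0,0,-1,0,0,-0.07,0,0,0,-1,0.01,0.004,-0.1,0,0,0,-1,0.04,0.016,-0.11,0,0,0,-1,0.075,0.03,-0.11,0,0,0,-1,0.11,0.043,-0.11,0,0,0,-1,0.145,0.057,-0.11,0,0,0,-1,0.18,0.071,-0.11,0,0,0,-1,0.21,0.083,-0.11,0,0,0,-1,0.235,0.093,-0.11,0,0,0,-1,0.25,0.1,-0.11,0,0,0,-1]
}}

```text
clock: 8.87
eef_pos: [539.2, 10.7, 163.0]
tcp_rot: [-3.14, -0.0, 1.576]
contact_force: [-0.2, -0.9, 0.3]
opening: -0.001
grasp_force: 0.0
```

>>> {"op": "send_rows", "data": {
  "targets": [0.025,0.01,0,0,0,0,-1,0.055,0.021,0,0,0,0,-1,0.085,0.033,0,0,0,0,-1,0.115,0.045,0,0,0,0,-1,0.14,0.055,0.01,0,0,0,-1,0.155,0.06,0.02,0,0,0,-1,0.159,0.062,0.03,0,0,0,-1,0.159,0.062,0.03,0,0,0,-1,0.159,0.062,0.03,0,0,0,-1]
}}

```text
clock: 9.62
eef_pos: [599.3, 166.0, 131.6]
tcp_rot: [-3.138, 0.001, 1.575]
contact_force: [-0.6, -0.1, 0.8]
opening: -0.0
grasp_force: 0.0
```

```bash
python3 look.py w3 602.5 166.5
```

```text
[599.26613207 166.0316873  131.57162141] [-3.13829622e+00  1.30468444e-03  1.57487807e+00] [-0.63928414 -0.08944861  0.78564923] [598.89541821 243.59060293 275.05346738] predicted px [288.81556792 220.76102713] tip px [284.37286471 266.82995083]
```

View pics/w3.png

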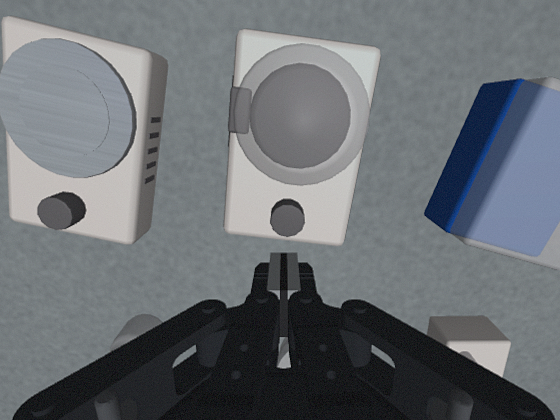

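The domed centrifuge's key is at (287,216) against a predicted (289,221), so I'm aiming for (602,168). Descending.

>>> {"op": "send_rows", "data": {
  "targets": [0.001,0.002,0.02,0,0,0,-1,0.001,0.002,0.04,0,0,0,-1,0.001,0.002,0.055,0,0,0,-1,0.001,0.002,0.062,0,0,0,-1,0.001,0.002,0.065,0,0,0,-1,0.001,0.002,0.065,0,0,0,-1,0.001,0.002,0.065,0,0,0,-1,0.001,0.002,0.065,0,0,0,-1]
}}

```text
clock: 10.33
eef_pos: [603.5, 168.2, 68.9]
tcp_rot: [3.14, -0.0, 1.575]
contact_force: [0.5, -0.2, 0.3]
opening: 0.0
grasp_force: 0.0
```

>>> {"op": "send_rows", "data": {
  "targets": [0,-0.001,0.0015,0,0,0,-1,0,-0.001,0.003,0,0,0,-1,0,-0.001,0.0045,0,0,0,-1,0,-0.001,0.006,0,0,0,-1,0,-0.001,0.0075,0,0,0,-1,0,-0.001,0.0085,0,0,0,-1,0,-0.001,0.0095,0,0,0,-1,0,-0.001,0.0105,0,0,0,-1,0,-0.001,0.0115,0,0,0,-1,0,-0.001,0.0125,0,0,0,-1,0,-0.001,0.0135,0,0,0,-1,0,-0.001,0.0135,0,0,0,-1]
}}

```text
clock: 11.33
eef_pos: [601.9, 168.3, 54.3]
tcp_rot: [3.141, -0.0, 1.575]
contact_force: [-0.6, 1.0, 4.7]
opening: 0.0
grasp_force: 2.5
```

>>> {"op": "send_rows", "data": {
  "targets": [0,0,0.0005,0,0,0,-1,0,0,0.001,0,0,0,-1,0,0,0.0015,0,0,0,-1,0,0,0.0015,0,0,0,-1]
}}

```text
clock: 11.67
eef_pos: [601.9, 168.4, 53.1]
tcp_rot: [3.141, -0.0, 1.575]
contact_force: [-1.4, 0.7, 6.1]
opening: 0.0
grasp_force: 3.1
```

>>> {"op": "send_rows", "data": {
  "targets": [0,0,-0.01,0,0,0,-1,0,0,-0.035,0,0,0,-1,0,0,-0.07,0,0,0,-1,0,0,-0.1,0,0,0,-1,0,0,-0.13,0,0,0,-1,0,0,-0.15,0,0,0,-1,0,0,-0.15,0,0,0,-1,0,0,-0.15,0,0,0,-1,0,0,-0.15,0,0,0,-1]
}}

```text
clock: 12.42
eef_pos: [601.1, 168.0, 202.2]
tcp_rot: [-3.14, 0.0, 1.575]
contact_force: [0.3, -0.1, -0.3]
opening: -0.002
grasp_force: 0.0
```

```bash
python3 - <<'E'
from h import *;from rig import cams
f=cams.grab_frame('scene')['color'];cv2.imwrite('pics/cs2.png',cv2.resize(f[140:280,165:405],None,fx=800/240,fy=800/240,interpolation=cv2.INTER_CUBIC))
E
```

```text
(no output)
```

View pics/cs2.png

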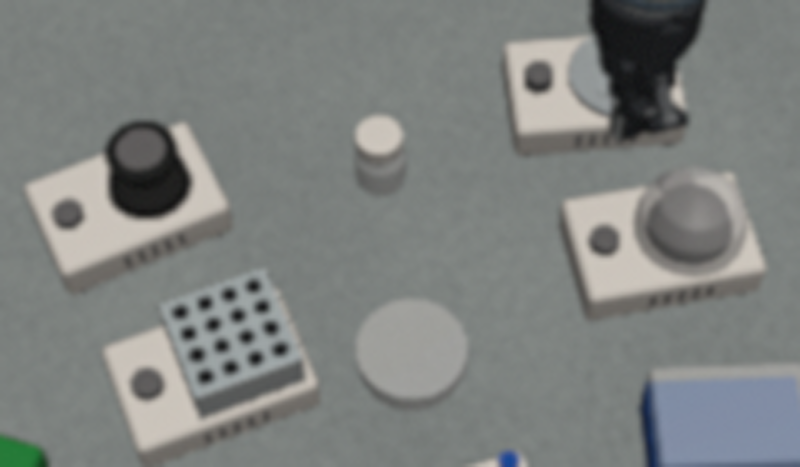

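The three keys at (146,383), (67,213) and (604,239) now sit lower. The stirrer's key at (538,76) and all the housings are unchanged.

```bash
python3 -c "
from rig import r
print(r.sign_off())"
```

```text
the job is handed in; nothing more can be done
None
```

I pressed the dry bath, vortex mixer and mini centrifuge keys fully down in that order (about 6 N each). The stirrer was left off, nothing was seen to shift, and the job was handed in at about 12.5 s.

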